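# Centre the engraving blank and switch on the hold-down

## Task

Nudge the wooden engraving blank from opposite sides, without lifting or tipping it, until it lies centred and square inside the red outline printed on the hold-down plate, with an even gap all round. Then turn the black selector knob on the plate's left end clockwise, from the white dot to the green dot, to switch the hold-down on. Leave the other things on the bench where they are.

Things in the scene. Friction and masses are not known exactly. Their poses are not given: they have to be found in the camera images.
- platen: Aluminium plate fixed to the bench: 250 mm along its x (roughly away from the robot), 205 mm along y (roughly to the robot's left), top face 30 mm above the bench; it stands on short feet, 10 mm clear of the bench. Origin: centre of its underside. A grey pod (100 mm along x, 92 mm along y, same height) joins its +y end and carries the selector.
- mark (a point): Centre of the red printed outline, on the plate's top face (z = 30 mm); axes as the plate's. The outline is a rectangle of 2 mm lines, 150 mm along x and 114 mm along y between inner edges: 5 mm outside the centred blank on every side. Short red ticks stand outside the middles of its sides.
- blank_center (a point): Centre (half-way up) of the loose wooden blank lying flat on the plate: 140 mm along its x, 104 mm along y, 20 mm high, 0.18 to 0.35 kg, upright sides; dark centre lines and 4 flush brass dots on top. Its x (long side) belongs along the mark's x, either way round. It slides under a light push and stops when the push stops. Starts 9 to 18 degrees out of square.
- selector_grip (a point): On the selector's axis, in its grip bar, 60 mm above the bench, 145 mm from the mark along the plate's +y. Selector: black round knob 46 mm across with an upright bar 44 mm long, 14 mm wide, its top 71 mm above the bench, its top 30 mm free to grip; a white line marks the bar's pointer end. The point's axes turn with the knob; the bar is 0.75 rad from the point's x.
- selector (a joint): Selector angle in rad, clockwise from above: 0 = white dot (start, within 0.1), 0.75 = green, 1.5 = orange. At value v the pointer looks along (-cos(0.75-v), -sin(0.75-v)) in the plate's x, y: on green, along the plate's -x, towards the robot. It turns stiffly (0.04 N m) and stays where it is left; stops 0.12 rad beyond white and orange.
- masking_tape: Bystander: roll of masking tape lying flat, 92 mm across, 24 mm high; origin at the centre of its underside.
- glue_bottle: Bystander: small white glue bottle with yellow label, 34 mm across, 92 mm high, standing; origin at the centre of its underside.
- house_block: Bystander: small grey model house, 34x40x44 mm; origin at the centre of its underside.
- loose_clamp: Bystander: black and orange spring clamp lying flat, 59x84x19 mm; origin at the centre of its underside.

How it is judged (in metres and radians):
On the way, in this order (a step that is already met when the one before it is completed fails the run):
1. the blank lies centred and square in the outline, nobody touching it, the selector still at the white dot (horizontal distance between blank_center and mark below 0.006 m and angle between the x axis of blank_center and the x axis of mark, either way round below 0.06 rad and z of blank_center in the frame of mark between 0.007 and 0.0125 m and contact force between the fingers and blank below 0.3 N and value of joint selector below 0.3 rad), for 0.2 s.
2. the selector is turned to the green dot (value of joint selector between 0.6 and 0.9 rad), for 0.2 s.
At the end, for the whole second after the job is handed in: the blank rests flat on the plate with its centre within 6 mm of the outline's centre and its sides within 0.06 rad (3.4 degrees) of the outline's; the selector stands at the green dot (0.75 rad, within 0.15); both at rest (all of step 2 and horizontal distance between blank_center and mark below 0.006 m and angle between the x axis of blank_center and the x axis of mark, either way round below 0.06 rad and z of blank_center in the frame of mark between 0.007 and 0.0125 m and linear speed of blank below 0.01 m/s and velocity of joint selector below 0.1 rad/s); the robot touches nothing.
It fails at once if the blank is lifted or tipped (centre raised more than 8 mm, or tilted more than 0.15 rad) (z of blank_center in the frame of mark above 0.018 m or angle between blank_center's own z axis and vertical above 0.15 rad).
It fails at once if another thing on the bench is moved by more than 30 mm (distance of any of masking_tape, glue_bottle, house_block, loose_clamp from where it was at the start of the episode above 0.03 m).
It also fails if it takes over 72 s, if anything falls off the work surface, if the arm or the gripper's body presses on something with over 40 N, if the wrist force passes 120 N, or if a joint passes its speed limit or range.

## Robot

A 6-joint arm with a two-finger parallel gripper is mounted at the origin on a cart in front of the work surface, level with it; the furniture and walls round the work are solid. World frame = base frame: x ahead of the robot, y to its left, z up, the work surface at z = 0. Lengths are in mm, angles in rad, forces in N, time in s.
With the tool pointing down it reaches from about 425 to 950 mm from the base axis. Payload 14.7 kg.
Tool frame: the origin (TCP) lies midway between the tips of the shut fingers; the grasp point (between the pads) lies env.grip_depth behind it (env.grip_depth is the distance from the TCP to the grasp point, in mm); z points along the fingers, y is the direction in which the jaws open and shut (so a half turn about z gives the same grasp; the last joint's range is limited). The gripper opens to 85 mm and grips with 20 to 120 N. Pads are 22 mm wide; open, the fingers measure 114 mm over their backs; the gripper's body (76 mm by 85 mm) begins 54 mm behind the grasp point. The pads swing forward as they close: fully open they stand 13 mm farther back than shut.
Start: joints at [1.296, 0.48, 1.596, -0, 1.065, -0.047], TCP at [146.768, 633.207, 231.297] pointing down, gripper open.
Joint ranges: [-2.75, 2.75], [-0.82, 2.05], [0.23, 2.67], [-1.56, 4.7], [0.09, 2.69], [-2.92, 2.92]. Speed limits (rad/s): [1.89, 1.89, 2.39, 3.01, 3.01, 3.01].

## Interface

Orientations are given as a unit quaternion [x, y, z, w].
In Python, from bench import env gives the robot as it stands.
- The arm moves only by the tool carry_out, never from a script. Its argument "steps" is a list of rows, each a list of 3 entries, a list of its own where there are three numbers: the finger opening in mm, from 0 to 85.4, then the shift along the tool's x, y, z scaled (see below), then the turn, a rotation vector about the tool's x, y, z scaled (see below). In form: [[fingers, [x, y, z], [wx, wy, wz]], ...]. A call has 1 to 12 rows; each row is the pose to reach, as a shift and turn from the pose commanded when the call began, along the tool's axes at that moment; what a row does not reach only later rows make up. The controller multiplies each number of a shift by 100 mm and each number of a turn by 60 degrees. A row lasts 1/8 s, in which the tool goes at most 62.5 mm and 10.7 degrees, less where a joint would pass 70% of its speed; a pose out of reach is approached as far as the arm can. A call with a number of a shift or a turn outside -1 to 1 is refused whole. A call with a gripper value outside its range is refused whole. The fingers move at their own pace and stop on an object; "force" is the grip in N (left out, the last holds). Time passes only in rows, so rows that repeat a pose let the fingers close. It gives the time, the measured TCP pose, the force and the opening at its end, in the units of the state.
- env.read_state(): the state, without advancing time (a new reading comes with each control period).
- env.grab_frame(name): name is "scene" or "side" or "wrist"; returns (picture, depth): 400x640x3 uint8, blue, green, red; 400x640 float32, mm along the optical axis (not along the pixel's ray), 0 where there is no reading.
- env.calibration(name): a dict with "fx", "fy", "cx", "cy" (pixels), "R" (3x3) and "t" (3): a world point X has camera coordinates R X + t. Camera axes: x right, y down, z forward; pixel columns grow to the right and rows downward; lengths in mm; the calibration is good to about 2 mm. A picture is of the moment at which its call begins: read the wrist's pose just before it. calibration takes no time and is no camera call; for the wrist camera it gives the pose at the moment of the call.
- env.hand_in(): hands the job in, once; it reports no verdict.
The state is a dict: "t": time; "joint_positions": joint angles; "qd": joint speeds; "joint_efforts": joint torques, N m; "position": TCP position; "eef_rot": TCP orientation; "contact_force": force on the tool from outside, world axes, zero at the start; "torque": the same for the moment, N m; "finger_gap": finger opening in mm.
Only numpy, scipy, OpenCV 4.12 (cv2) and the standard library are available. Lean on these libraries where they do the work, as an engineer would, in place of code of your own. Each camera call takes 0.05 s, during which the arm holds its last target. There are 200 camera calls.

## Working session

There is one attempt and no reset: what is moved stays moved. The work goes in short steps, Python scripts to look and compute and a tool call to move; the robot and the scene stay as the last step left them, time stands still between calls to the robot, and variables do not carry over. Pictures are saved under pics/ and viewed, about 8 in all and at most 12, crops included, and the job is handed in when it is done.

Besides the shell and the picture viewer there is one more tool, called after "Call:" as name([rows], argument=value, ...), one row to a line, values as JSON. carry_out: Moves the arm, as the interface text tells. Its arguments: {"type":"object","properties":{"steps":{"type":"array"},"force":{"type":"number"}},"required":["steps"]}

```bash
mkdir -p pics; ls; python3 - <<'E'
from bench import env
import cv2,numpy as np
print(env.read_state(), env.grip_depth)
for n in("scene","side"):
    c=env.calibration(n);p,d=env.grab_frame(n)
    cv2.imwrite(f"pics/{n}0.png",p);np.save(f"pics/{n}0.npy",d)
    print(n,c)
E
```

```text
pics
{'t': 0.0, 'joint_positions': array([ 1.29638464e+00,  4.80833439e-01,  1.59683502e+00,  5.72767035e-06,
        1.06507160e+00, -4.65976328e-02]), 'qd': array([ 5.50984334e-04,  8.38949808e-04, -1.01241657e-03,  8.91642864e-04,
        8.12765953e-05,  8.12638052e-04]), 'joint_efforts': array([ 4.72329761e-03, -9.50653338e+01, -4.30189633e+01,  3.73691628e-04,
        1.20380631e-02,  7.42085007e-06]), 'position': array([146.67489171, 632.84541368, 230.685817  ]), 'eef_rot': array([ 1.13662227e-01,  9.93519285e-01, -5.65929695e-04, -9.41596577e-05]), 'contact_force': array([ 1.17640575,  0.39616055, -0.54537315]), 'torque': array([ 0.03357818, -0.04118832, -0.01338746]), 'finger_gap': 85.46141033848905} 18.700000000000003
scene {'fx': 508.4427813636813, 'fy': 508.4427813636813, 'cx': 327.5220304004321, 'cy': 199.94102916481683, 'R': array([[ 0.58969413, -0.80761756, -0.00383361],
       [-0.55526291, -0.40197753, -0.72807772],
       [ 0.58646733,  0.43147183, -0.68548387]]), 't': array([-43.46155733, 549.42773683, 765.39847929])}
side {'fx': 392.6490572651063, 'fy': 392.6490572651063, 'cx': 321.2904441097471, 'cy': 208.44979086551388, 'R': array([[-0.9871384 , -0.15817442, -0.0232085 ],
       [-0.03304893,  0.34394263, -0.93840888],
       [ 0.15641467, -0.92557243, -0.34474648]]), 't': array([ 672.91729937,  -28.79479906, 1203.84312544])}
```

View pics/scene0.png

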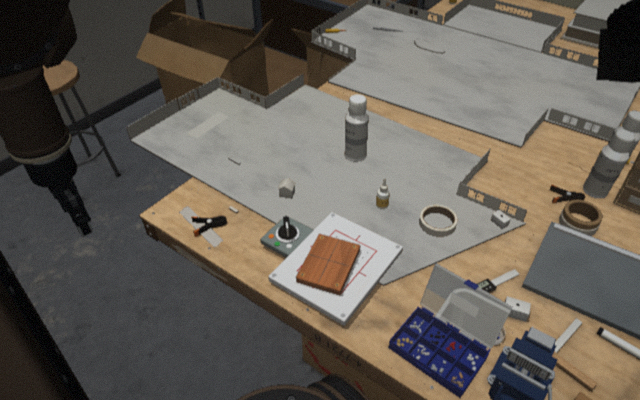

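View pics/side0.png

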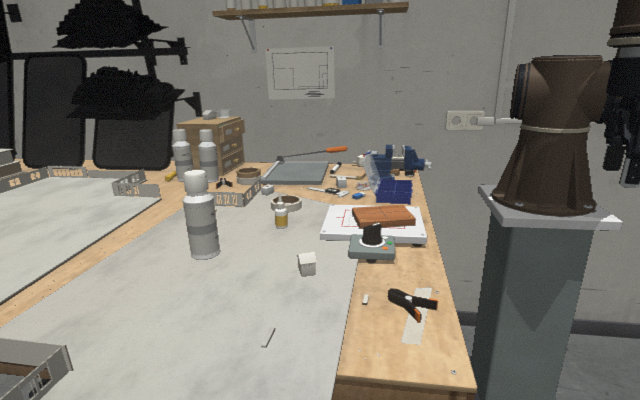

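The scene view shows the plate with its corners near (333,212), (403,250), (345,322) and (272,262). The blank is around (329,263) and the knob around (287,232). The side view agrees. Next I'll work out rough world positions and a wrist view from above.

```bash
cat > h.py <<'E'
from bench import env
import cv2,numpy as np
from scipy.spatial.transform import Rotation as Ro
def p2w(c,uv,z):
    uv=np.atleast_2d(uv).astype(float)
    r=np.c_[(uv[:,0]-c['cx'])/c['fx'],(uv[:,1]-c['cy'])/c['fy'],np.ones(len(uv))]@c['R']
    o=-c['R'].T@c['t']
    return o+r*((z-o[2])/r[:,2])[:,None]
def w2p(c,X):
    q=np.atleast_2d(X)@c['R'].T+c['t']
    return np.c_[c['fx']*q[:,0]/q[:,2]+c['cx'],c['fy']*q[:,1]/q[:,2]+c['cy']]
def delta(pos,yaw=None):
    "shift in tool axes (units of 100mm) from now; tool pointing down; yaw=world angle of tool y"
    s=env.read_state();R=Ro.from_quat(s['eef_rot'])
    print('shift',np.round(R.inv().apply(np.array(pos)-s['position'])/100,3),'t',s['t'])
    if yaw is not None:
        T=Ro.from_matrix(np.array([[np.sin(yaw),np.cos(yaw),0],[-np.cos(yaw),np.sin(yaw),0],[0,0,-1]]).T.T)
        T=Ro.from_matrix(np.column_stack([[np.sin(yaw),-np.cos(yaw),0],[np.cos(yaw),np.sin(yaw),0],[0,0,-1]]))
        print('turn',np.round((R.inv()*T).as_rotvec()/np.radians(60),3))
E
python3 - <<'E'
from h import *
c=env.calibration("scene")
print(p2w(c,[(333,212),(403,250),(345,322),(272,262)],30))
print(p2w(c,[(287,232)],35),p2w(c,[(329,263)],50))
print(p2w(c,[(437,220),(287,195),(382,205),(210,224)],10))
w=env.calibration("wrist");s=env.read_state();R=Ro.from_quat(s['eef_rot']).as_matrix()
print(R,'cam in tool',R.T@(-w['R'].T@w['t']-s['position']),w['R']@R,w['fx'])
delta([560,300,300],0)
delta([560,300,300],np.pi/2)
E
```

```text
[[619.6150773  381.48434217  30.        ]
 [612.97009167 176.61819508  30.        ]
 [374.04255194 174.9035584   30.        ]
 [406.91335638 399.43879702  30.        ]]
[[495.61007096 427.96646722  35.        ]] [[467.23272653 283.0477752   50.        ]]
[[766.2971796  164.66523489  10.        ]
 [616.66129673 529.49230854  10.        ]
 [731.68512882 305.34394178  10.        ]
 [420.95223978 617.50941805  10.        ]]
[[-9.74169715e-01  2.25816929e-01 -2.84656644e-04]
 [ 2.25817106e-01  9.74169117e-01 -1.08003616e-03]
 [ 3.34132615e-05 -1.11641886e-03 -9.99999376e-01]] cam in tool [  73.24364122   -0.21418525 -142.06675141] [[ 3.00924995e-04  9.99999881e-01 -3.83765391e-04]
 [-9.58309181e-01  1.78724680e-04 -2.85733235e-01]
 [-2.85733132e-01  4.53750170e-04  9.58309121e-01]] 302.98712416628257
shift [-4.778 -2.31  -0.69 ] t 0.1Traceback (most recent call last):
  File "<stdin>", line 8, in <module>
  File "h.py", line 17, in delta
    T=Ro.from_matrix(np.array([[np.sin(yaw),np.cos(yaw),0],[-np.cos(yaw),np.sin(yaw),0],[0,0,-1]]).T.T)
  File "scipy/spatial/transform/_rotation.pyx", line 1143, in scipy.spatial.transform._rotation.Rotation.from_matrix
ValueError: Non-positive determinant (left-handed or null coordinate frame) in rotation matrix 0: [[ 0.  1.  0.]
 [-1.  0.  0.]
 [ 0.  0. -1.]].
```

```bash
python3 - <<'E'
s=open('h.py').read().split('\n')
s=[l for l in s if 'T.T)' not in l]
s='\n'.join(s).replace("[[np.sin(yaw),-np.cos(yaw),0]","[[-np.sin(yaw),np.cos(yaw),0]")
open('h.py','w').write(s)
E
python3 -c "
from h import *
delta([570,310,220],np.pi/2)"
```

```text
shift [-4.853 -2.189  0.11 ] t 0.1
turn [-0.001 -0.    -0.218]
```

Call:
carry_out([
  [85,[-0.5,-0.22,0],[0,0,0]],
  [85,[-0.97,-0.44,0.02],[0,0,0]],
  [85,[-0.97,-0.44,0.02],[0,0,0]],
])

```text
t: 0.48
position: [233.6, 566.2, 228.9]
eef_rot: [0.115, 0.993, -0.001, 0.0]
contact_force: [-0.6, 0.9, 0.3]
finger_gap: 84.7
```

Call:
carry_out([
  [85,[-0.5,-0.22,0],[0,0,0]],
  [85,[-0.97,-0.44,0.02],[0,0,0]],
  [85,[-0.97,-0.44,0.02],[0,0,0]],
])

```text
t: 0.85
position: [317.8, 502.0, 227.0]
eef_rot: [0.115, 0.993, -0.0, 0.0]
contact_force: [0.1, 0.4, -0.4]
finger_gap: 84.8
```

Call:
carry_out([
  [85,[-0.5,-0.22,0],[0,0,0]],
  [85,[-0.97,-0.44,0.02],[0,0,0]],
  [85,[-0.97,-0.44,0.02],[0,0,0]],
])

```text
t: 1.23
position: [402.1, 437.8, 225.0]
eef_rot: [0.115, 0.993, -0.0, 0.0]
contact_force: [-0.1, 0.6, 0.2]
finger_gap: 84.9
```

Call:
carry_out([
  [85,[-0.5,-0.22,0],[0,0,0]],
  [85,[-0.97,-0.44,0.02],[0,0,0]],
  [85,[-0.97,-0.44,0.02],[0,0,0]],
])

```text
t: 1.6
position: [486.5, 373.4, 223.0]
eef_rot: [0.115, 0.993, -0.0, 0.0]
contact_force: [-0.5, 0.5, 0.1]
finger_gap: 84.8
```

```bash
python3 -c "
from h import *
delta([570,310,220],np.pi/2);print(env.read_state()['position'])"
```

```text
shift [-0.958 -0.427  0.03 ] t 1.6
turn [-0.    0.   -0.22]
[486.50540727 373.43125409 223.00119352]
```

Call:
carry_out([
  [85,[-0.5,-0.22,0.02],[0,0,-0.1]],
  [85,[-0.96,-0.43,0.03],[0,0,-0.22]],
  [85,[-0.96,-0.43,0.03],[0,0,-0.22]],
  [85,[-0.96,-0.43,0.03],[0,0,-0.22]],
])

```text
t: 2.1
position: [567.7, 311.8, 220.0]
eef_rot: [-0.001, 1.0, 0.0, -0.0]
contact_force: [-0.1, -0.1, -0.4]
finger_gap: 84.6
```

```bash
python3 - <<'E'
from h import *
import pickle
c=env.calibration("wrist");p,d=env.grab_frame("wrist")
pickle.dump((c,p,d),open('pics/w1.pkl','wb'))
print(env.read_state()['position'])
cv2.imwrite("pics/w1.png",cv2.resize(p,(800,500),interpolation=cv2.INTER_CUBIC))
E
```

```text
[567.5132495  311.99576939 220.18932067]
```

View pics/w1.png

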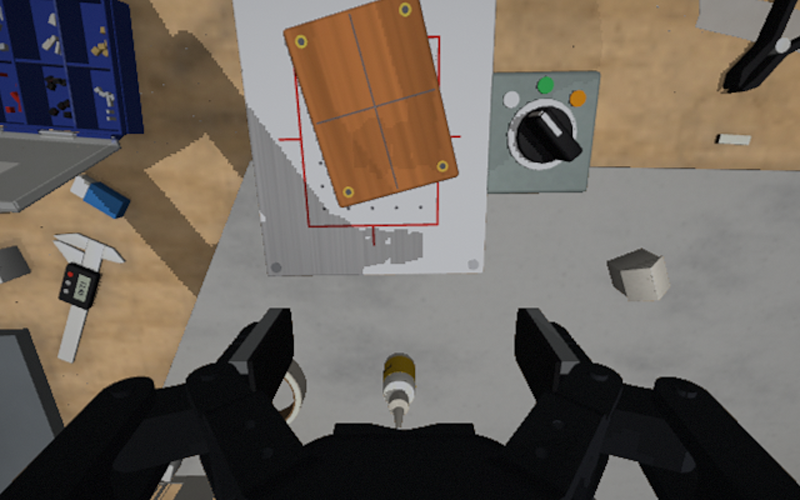

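The wrist view (800-px scale) shows the brass dots at (301,42), (405,9), (442,166) and (348,191), and the blank's centre at (375,107). The outline corners are at (308,227), (437,224) and (439,37). The knob is at (543,135) with its pointer towards the upper left. I'll fit both shapes.

```bash
cat >> h.py <<'E'
from scipy.optimize import least_squares
import pickle
def fitmark(c,p,g):
    b,gr,r=[p[...,i].astype(int) for i in range(3)]
    m=(r-gr>60)&(abs(gr-b)<30)&(r>90)
    v,u=np.nonzero(m);X=p2w(c,np.c_[u,v],30)[:,:2]
    k=(abs(X-g[:2])<110).all(1);X=X[k]
    def loc(q):
        C,S=np.cos(q[2]),np.sin(q[2]);return (X-q[:2])@np.array([[C,-S],[S,C]])
    def res(q):
        L=abs(loc(q))-[76,58]
        o=np.maximum(L,0);return np.hypot(*o.T)+np.minimum(L.max(1),0)
    f=least_squares(res,g,loss='cauchy',f_scale=1.5,x_scale=[1,1,.01])
    print('mark',np.round(f.x,3),'n',len(X),'med',np.median(abs(res(f.x))))
    return f.x
def dots(c,p,px,z=50):
    "refine brass dots near px (640-scale)"
    hsv=cv2.cvtColor(p,cv2.COLOR_BGR2HSV).astype(int);out=[]
    for u,v in px:
        u,v=int(round(u)),int(round(v));w=7
        y0,x0=max(v-w,0),max(u-w,0);q=hsv[y0:v+w+1,x0:u+w+1]
        m=(q[...,0]>=18)&(q[...,0]<40)&(q[...,1]>60)
        yy,xx=np.nonzero(m);out.append((x0+(xx.min()+xx.max())/2,y0+(yy.min()+yy.max())/2) if len(xx)>3 else (u,v))
    out=np.array(out);X=p2w(c,out,z)[:,:2];print(np.round(out,1).tolist(),np.round(X,1).tolist());return X
def side(P,Q):d=Q-P;return np.arctan2(d[1],d[0])
E
python3 - <<'E'
from h import *
c,p,d=pickle.load(open('pics/w1.pkl','rb'))
m=fitmark(c,p,np.array([495,283,0.0]))
X=dots(c,p,np.array([(301,42),(405,9),(442,166),(348,191)])/1.25)
print('blank c',X.mean(0),'yaw',side(X[0],X[3]),side(X[1],X[2]),np.linalg.norm(X[3]-X[0]),np.linalg.norm(X[1]-X[0]))
print('c px',p2w(c,[(375/1.25,107/1.25)],50))
k=p2w(c,np.array([(549,122),(577,152)])/1.25,71);print('bar',k)
C,S=np.cos(m[2]),np.sin(m[2]);print('knob pred',m[:2]+145*np.array([-S,C]))
e=X.mean(0)-m[:2];print('err in mark frame',e@np.array([[C,-S],[S,C]]))
E
```

```text
mark [5.00024e+02 2.82518e+02 1.90000e-02] n 474 med 0.42803071377683466
[[240.5, 33.0], [324.0, 7.5], [353.5, 132.5], [278.0, 153.0]] [[430.9, 235.1], [409.9, 312.5], [521.4, 342.8], [542.4, 265.5]]
blank c [476.15092935 288.97289592] yaw 0.2658309324572056 0.2651265562604348 115.51642881069012 80.18062479269598
c px [[476.76381829 289.43929482  50.        ]]
bar [[487.99223865 418.1474751   71.        ]
 [509.31841566 441.50000929  71.        ]]
knob pred [497.22115032 427.49115236]
err in mark frame [-23.74357574   6.91486615]
```

```bash
cat >> h.py <<'E'
M=np.array([500.0,282.5,0.019])
def L2W(x,y,z):
    C,S=np.cos(M[2]),np.sin(M[2]);return [M[0]+C*x-S*y,M[1]+S*x+C*y,z]
def W2L(p):
    C,S=np.cos(M[2]),np.sin(M[2]);return (np.array(p)[...,:2]-M[:2])@np.array([[C,-S],[S,C]])
E
python3 -c "
from h import *
delta(L2W(-132,5,28),np.pi/2+.019);print(env.read_state()['joint_positions'])"
```

```text
shift [ 1.995 -0.265  1.923] t 2.15
turn [ 0.    -0.001 -0.015]
[ 4.55583452e-01  4.87610542e-01  1.61332109e+00  5.47152741e-04
  1.04126443e+00 -1.11840354e+00]
```

Call:
carry_out([
  [60,[0.5,-0.1,0.2],[0,0,-0.015]],
  [60,[1.0,-0.2,0.5],[0,0,-0.015]],
  [60,[1.0,-0.26,0.6],[0,0,-0.015]],
  [60,[1.0,-0.26,0.6],[0,0,-0.015]],
])

```text
t: 2.65
position: [468.4, 285.1, 160.3]
eef_rot: [-0.01, 1.0, -0.0, -0.0]
contact_force: [0.9, 0.1, 0.4]
finger_gap: 60.0
```

Call:
carry_out([
  [60,[0.5,0,0.1],[0,0,0]],
  [60,[1.0,0,0.3],[0,0,0]],
  [60,[1.0,0,0.8],[0,0,0]],
  [60,[1.0,0,0.8],[0,0,0]],
])

```text
t: 3.15
position: [368.4, 282.7, 79.0]
eef_rot: [-0.009, 1.0, -0.001, -0.001]
contact_force: [0.6, -0.2, 0.8]
finger_gap: 60.0
```

```bash
python3 -c "
from h import *
delta(L2W(-132,5,28),np.pi/2+.019);s=env.read_state();print(s['position'],s['finger_gap'],s['contact_force'])
p,d=env.grab_frame('wrist');cv2.imwrite('pics/w2.png',p)"
```

```text
shift [0.002 0.024 0.51 ] t 3.15
turn [-0.002 -0.003 -0.   ]
[368.35746022 282.66798156  78.98125309] 60.00914747356627 [ 0.61481925 -0.15213248  0.75633103]
```

View pics/w2.png

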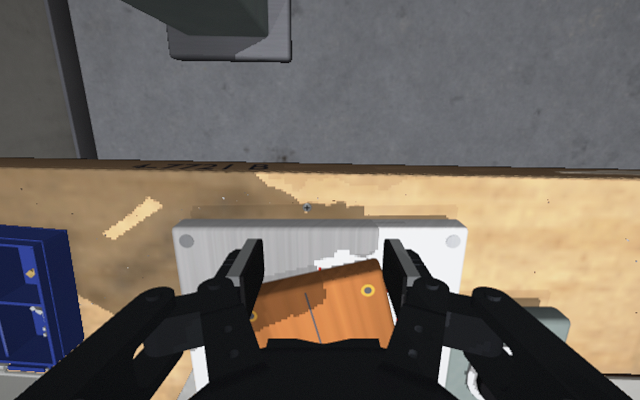

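The fingers are behind the blank's near side: tips at about (250,265) and (395,260), near corner at (380,262). I'll go down and push forward.

Call:
carry_out([
  [60,[0.0,0.02,0.3],[0,0,0]],
  [60,[0.0,0.02,0.51],[0,0,0]],
  [60,[0.0,0.02,0.51],[0,0,0]],
])

```text
t: 3.58
position: [370.1, 285.0, 30.0]
eef_rot: [-0.009, 1.0, 0.0, 0.0]
contact_force: [-0.4, 0.1, 0.1]
finger_gap: 59.8
```

Call:
carry_out([
  [60,[-0.08,0,0],[0,0,0]],
  [60,[-0.14,0,0],[0,0,0]],
  [60,[-0.19,0,0],[0,0,0]],
  [60,[-0.24,0,0],[0,0,0]],
  [60,[-0.29,0,0],[0,0,0]],
  [60,[-0.34,0,0],[0,0,0]],
  [60,[-0.39,0,0],[0,0,0]],
  [60,[-0.43,0,0],[0,0,0]],
  [60,[-0.46,0,0],[0,0,0]],
  [60,[-0.48,0,0],[0,0,0]],
  [60,[-0.48,0,0],[0,0,0]],
])

```text
t: 4.95
position: [417.1, 285.4, 29.3]
eef_rot: [-0.009, 1.0, 0.0, 0.0]
contact_force: [-0.4, 0.8, 0.9]
finger_gap: 60.2
```

```bash
python3 -c "
from h import *
s=env.read_state();print(W2L(s['position']),s['position'],s['finger_gap'],s['contact_force'])"
```

```text
[-82.85362153   4.44018517] [417.07697466 285.36525964  29.2711588 ] 60.179324772776184 [-0.41657832  0.8406701   0.93846785]
```

Call:
carry_out([
  [60,[0.1,0,0],[0,0,0]],
  [60,[0.15,0,-0.3],[0,0,0]],
  [60,[0.0,0,-0.9],[0,0,0]],
  [60,[-0.3,0.4,-1],[0,0,0]],
  [60,[-0.8,0.8,-1],[0,0,0]],
  [60,[-0.8,1,-1],[0,0,0]],
  [60,[-0.8,1,-1],[0,0,0]],
])

```text
t: 5.82
position: [493.9, 387.5, 128.6]
eef_rot: [-0.01, 1.0, -0.0, -0.0]
contact_force: [-1.2, -0.5, -0.4]
finger_gap: 60.1
```

```bash
python3 -c "
from h import *
delta(L2W(0,112,200),np.pi+.019);s=env.read_state();print(W2L(s['position']),s['position'],s['joint_positions'])"
```

```text
shift [-0.04   0.069 -0.714] t 5.825
turn [ 0.0e+00 -1.0e-03 -1.5e+00]
[ -4.05903811 105.09330776] [493.94504182 387.49722191 128.60122648] [ 6.16898824e-01  5.63210032e-01  1.74104836e+00  7.59846232e-05
  8.38354224e-01 -9.73462590e-01]
```

Call:
carry_out([
  [60,[-0.02,0.03,-0.3],[0,0,-0.17]],
  [60,[-0.04,0.07,-0.6],[0,0,-0.34]],
  [60,[-0.04,0.07,-0.71],[0,0,-0.51]],
  [60,[-0.04,0.07,-0.71],[0,0,-0.68]],
  [60,[-0.04,0.07,-0.71],[0,0,-0.75]],
  [60,[-0.04,0.07,-0.71],[0,0,-0.75]],
])

```text
t: 6.58
position: [497.7, 392.7, 199.9]
eef_rot: [-0.391, 0.92, -0.0, -0.001]
contact_force: [0.7, 0.2, -0.1]
finger_gap: 60.2
```

Call:
carry_out([
  [60,[0,0,0],[0,0,-0.17]],
  [60,[0,0,0],[0,0,-0.34]],
  [60,[0,0,0],[0,0,-0.51]],
  [60,[0,0,0],[0,0,-0.68]],
  [60,[0,0,0],[0,0,-0.75]],
  [60,[0,0,0],[0,0,-0.75]],
  [60,[0,0,0],[0,0,-0.75]],
])

```text
t: 7.45
position: [498.5, 393.5, 200.2]
eef_rot: [0.713, -0.702, -0.0, 0.0]
contact_force: [0.4, 0.0, -0.8]
finger_gap: 59.7
```

```bash
python3 - <<'E'
from h import *
c=env.calibration("wrist");p,d=env.grab_frame("wrist")
pickle.dump((c,p,d),open('pics/w3.pkl','wb'))
s=env.read_state();print(W2L(s['position']),s['position'],s['eef_rot'])
fitmark(c,p,M)
cv2.imwrite("pics/w3.png",cv2.resize(p,(800,500),interpolation=cv2.INTER_CUBIC))
E
```

```text
[  0.7447742  111.13561661] [498.6331901  393.62970709 200.22215183] [ 7.12732813e-01 -7.01435610e-01 -3.41169540e-06  1.47170402e-04]
mark [4.99923e+02 2.82461e+02 1.90000e-02] n 569 med 0.3690899998411652
```

View pics/w3.png

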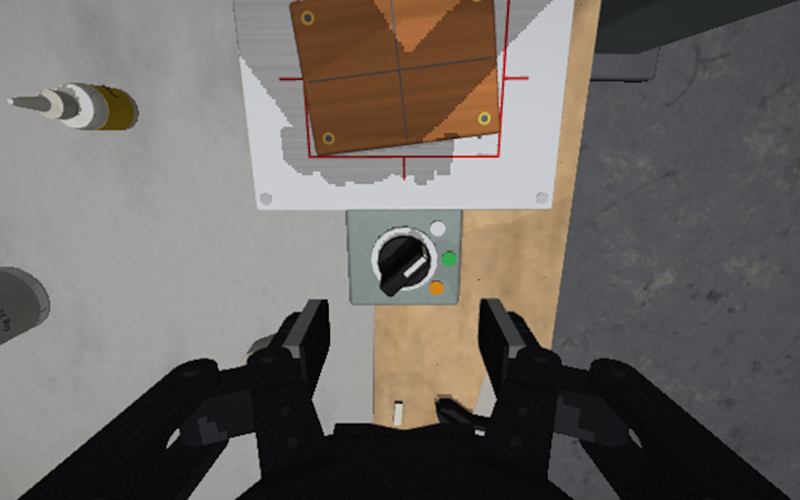

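The blank is now nearer the mark but still tilted. Its centre is at (401,70), dots at (307,18), (484,118) and (328,138), and its +y edge runs from (316,156) to (499,134).

```bash
cat >> h.py <<'E'
def blank(c,p,px):
    "px: dots (640-scale) in order local (+x-y),(+x+y),(-x+y)"
    X=W2L(dots(c,p,px));A,B,D=X
    print('dots L',np.round(X,1).tolist(),'centre',np.round((A+D)/2,1),'rel yaw',np.round([side(D,B),side(A,B)-np.pi/2],4))
E
python3 - <<'E'
from h import *
c,p,d=pickle.load(open('pics/w3.pkl','rb'))
blank(c,p,np.array([(307,18),(328,138),(484,118)])/1.25)
print(W2L(p2w(c,np.array([(401,70)])/1.25,50)))
print('edge',W2L(p2w(c,np.array([(316,153),(499,132)])/1.25,50)))
E
```

```text
[[245.5, 14.0], [262.5, 110.5], [387.0, 94.0]] [[566.3, 247.7], [555.1, 327.0], [440.5, 310.6]]
dots L [[65.7, -36.0], [55.9, 43.5], [-59.0, 29.3]] centre [ 3.4 -3.4] rel yaw [0.1229 0.122 ]
[[ 1.49509187 -2.8753039 ]]
edge [[ 65.67916796  54.19528774]
 [-70.83479066  39.49207388]]
```

Call:
carry_out([
  [85,[0.2,0,0.3],[0,0,0]],
  [85,[0.33,0,0.8],[0,0,0]],
  [85,[0.33,0,1.0],[0,0,0]],
  [85,[0.33,0,1.0],[0,0,0]],
])

```text
t: 8.0
position: [498.6, 360.1, 98.9]
eef_rot: [0.713, -0.701, -0.0, 0.001]
contact_force: [0.8, -0.1, 0.2]
finger_gap: 85.4
```

```bash
python3 -c "
from h import *
delta(L2W(0,78,24),np.pi+.019);s=env.read_state();print(W2L(s['position']),s['position'],s['finger_gap'])"
```

```text
shift [-0.005 -0.001  0.749] t 8.0
turn [ 0.002 -0.002 -0.002]
[6.69400779e-02 7.76305693e+01] [498.59203592 360.11782915  98.90807615] 85.41611362760118
```

Call:
carry_out([
  [85,[0,0,0.4],[0,0,0]],
  [85,[0,0,0.73],[0,0,0]],
  [85,[0,0,0.74],[0,0,0]],
  [85,[0.05,0,0.74],[0,0,0]],
  [85,[0.1,0,0.74],[0,0,0]],
  [85,[0.15,0,0.74],[0,0,0]],
  [85,[0.2,0,0.74],[0,0,0]],
  [85,[0.25,0,0.74],[0,0,0]],
  [85,[0.3,0,0.74],[0,0,0]],
  [85,[0.33,0,0.74],[0,0,0]],
  [85,[0.36,0,0.74],[0,0,0]],
  [85,[0.36,0,0.74],[0,0,0]],
])

```text
t: 9.5
position: [499.9, 324.5, 26.2]
eef_rot: [0.714, -0.701, -0.0, 0.0]
contact_force: [0.6, 0.6, 0.0]
finger_gap: 85.1
```

```bash
python3 - <<'E'
from h import *
s=env.read_state();print(W2L(s['position']),s['position'],s['contact_force'])
c=env.calibration("wrist");p,d=env.grab_frame("wrist")
pickle.dump((c,p,d),open('pics/w4.pkl','wb'))
cv2.imwrite("pics/w4.png",cv2.resize(p,(800,500),interpolation=cv2.INTER_CUBIC))
E
```

```text
[ 0.65472356 42.01364068] [499.85639424 324.51849644  26.15270155] [0.56500168 0.62487603 0.03609262]
```

View pics/w4.png

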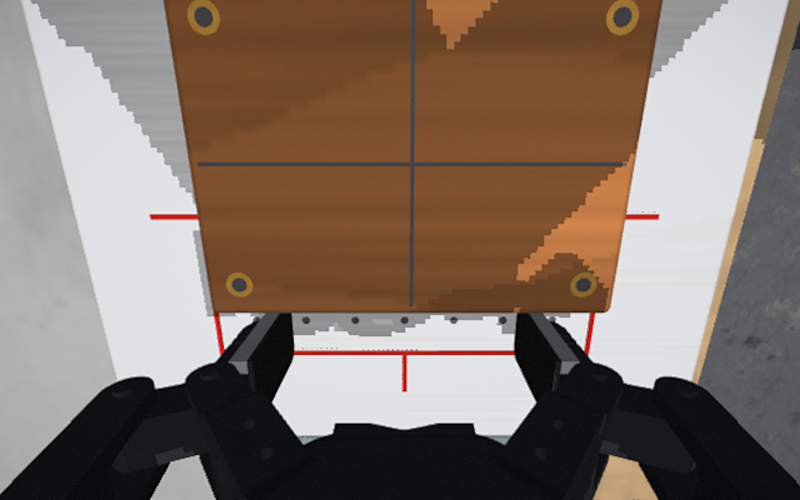

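The blank is now square against both fingers. Dots are at (204,17), (622,17), (583,285) and (239,285), and its centre is at (412,163).

```bash
python3 - <<'E'
from h import *
c,p,d=pickle.load(open('pics/w4.pkl','rb'))
X=W2L(p2w(c,np.array([(204,17),(239,285),(583,285),(622,17)])/1.25,50))
print(X,X.mean(0),side(X[2],X[1]),side(X[3],X[0]),W2L(p2w(c,[(412/1.25,163/1.25)],50)))
delta(L2W(-3,-90,150))
E
```

```text
[[ 55.24960872 -60.90614749]
 [ 55.53555391  19.0128207 ]
 [-60.32609255  19.09438572]
 [-60.33573914 -60.85933585]] [ -2.46916727 -20.91456923] -0.0007039862090912748 -0.0004049963317206262 [[ -2.48473535 -21.26711764]]
shift [ 1.321  0.036 -1.239] t 9.55
```

Call:
carry_out([
  [85,[-0.12,0,0],[0,0,0]],
  [85,[-0.12,0,-0.5],[0,0,0]],
  [85,[-0.12,0,-1.0],[0,0,0.17]],
  [85,[0.3,0,-1.0],[0,0,0.34]],
  [85,[0.7,0.04,-1.0],[0,0,0.51]],
  [85,[1.0,0.04,-1.0],[0,0,0.68]],
  [85,[1.0,0.04,-1.0],[0,0,0.85]],
  [85,[1.0,0.04,-1.0],[0,0,1.0]],
  [85,[1.0,0.04,-1.0],[0,0,1.0]],
])

```text
t: 10.68
position: [497.9, 225.2, 126.2]
eef_rot: [-0.268, 0.963, -0.0, -0.0]
contact_force: [-1.3, -0.1, 0.2]
finger_gap: 84.9
```

Call:
carry_out([
  [85,[0,0,0],[0,0,0.17]],
  [85,[0,0,0],[0,0,0.34]],
  [85,[0,0,0],[0,0,0.51]],
  [85,[0,0,0],[0,0,0.68]],
  [85,[0,0,0],[0,0,0.85]],
  [85,[0,0,0],[0,0,1.0]],
  [85,[0,0,0],[0,0,1.0]],
])

```text
t: 11.55
position: [497.8, 225.2, 126.2]
eef_rot: [0.248, 0.969, -0.0, -0.0]
contact_force: [-0.0, -0.1, -0.2]
finger_gap: 85.1
```

Call:
carry_out([
  [85,[0,0,0],[0,0,0.17]],
  [85,[0,0,0],[0,0,0.34]],
  [85,[0,0,0],[0,0,0.51]],
  [85,[0,0,0],[0,0,0.68]],
  [85,[0,0,0],[0,0,0.85]],
  [85,[0,0,0],[0,0,1.0]],
  [85,[0,0,0],[0,0,1.0]],
])

```text
t: 12.42
position: [497.9, 225.0, 126.2]
eef_rot: [0.698, 0.716, -0.0, -0.0]
contact_force: [0.5, -0.3, -0.6]
finger_gap: 84.8
```

```bash
python3 -c "
from h import *
delta(L2W(-2.5,-97,90),0.019);s=env.read_state();print(W2L(s['position']),s['position'],s['joint_positions'][5])"
```

```text
shift [-0.396  0.005  0.362] t 12.425
turn [-0.     0.     0.005]
[ -3.17850735 -57.41776368] [497.91293823 225.03221191 126.24653173] 0.3444540675135149
```

Call:
carry_out([
  [85,[-0.25,0,0.0],[0,0,0]],
  [85,[-0.4,0,0.2],[0,0,0]],
  [85,[-0.4,0.0,0.7],[0,0,0.005]],
  [85,[-0.4,0.0,1.0],[0,0,0.005]],
  [85,[-0.4,0.0,1.0],[0,0,0.005]],
  [85,[-0.4,0.0,1.0],[0,0,0.005]],
])

```text
t: 13.18
position: [499.2, 185.1, 27.2]
eef_rot: [0.701, 0.713, 0.0, 0.0]
contact_force: [-0.5, 0.4, 0.9]
finger_gap: 85.2
```

```bash
python3 -c "
from h import *
delta(L2W(-2.5,-63,25),0.019);s=env.read_state();print(W2L(s['position']),s['position'],s['contact_force'])"
```

```text
shift [0.344 0.001 0.022] t 13.175
turn [ 0.001 -0.    -0.002]
[ -2.64166655 -97.36634993] [499.2086596  185.10103552  27.16898855] [-0.45956066  0.3888591   0.91969548]
```

Call:
carry_out([
  [85,[0.06,0,0.01],[0,0,0]],
  [85,[0.11,0,0.01],[0,0,0]],
  [85,[0.16,0,0.01],[0,0,0]],
  [85,[0.21,0,0.01],[0,0,0]],
  [85,[0.26,0,0.01],[0,0,0]],
  [85,[0.3,0,0.01],[0,0,0]],
  [85,[0.33,0,0.01],[0,0,0]],
  [85,[0.344,0,0.01],[0,0,0]],
  [85,[0.344,0,0.01],[0,0,0]],
])

```text
t: 14.3
position: [498.2, 219.5, 25.2]
eef_rot: [0.702, 0.712, 0.0, -0.0]
contact_force: [-1.0, -0.3, -0.6]
finger_gap: 85.2
```

```bash
python3 - <<'E'
from h import *
s=env.read_state();print(W2L(s['position']),s['contact_force'])
c=env.calibration("wrist");p,d=env.grab_frame("wrist")
pickle.dump((c,p,d),open('pics/w5.pkl','wb'))
cv2.imwrite("pics/w5.png",cv2.resize(p,(800,500),interpolation=cv2.INTER_CUBIC))
E
```

```text
[ -2.95799666 -63.00312909] [-1.03845074 -0.29928287 -0.60921553]
```

View pics/w5.png

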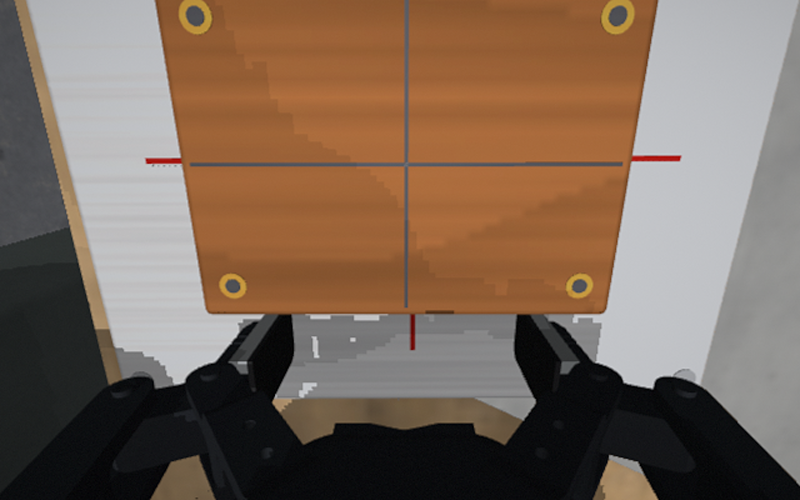

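The blank sits square on the ticks: tick rows at about 160/158, blank centre line at 164. Dots are at (195,16), (618,16), (579,286) and (232,286).

```bash
python3 - <<'E'
from h import *
c,p,d=pickle.load(open('pics/w5.pkl','rb'))
X=W2L(p2w(c,np.array([(195,16),(232,286),(579,286),(618,16)])/1.25,50))
print(X,X.mean(0),side(X[1],X[2]),side(X[0],X[3]),W2L(p2w(c,[(406/1.25,164/1.25)],50)))
print('ticks L',W2L(p2w(c,np.array([(163,160),(656,158),(412,335)])/1.25,30)))
s=env.read_state();print(s['joint_positions'])
E
```

```text
[[-60.09753685  40.05965145]
 [-60.72855456 -39.80951929]
 [ 55.25266547 -40.46709267]
 [ 55.83843553  39.41121227]] [-2.4337476  -0.20143706] -0.005669593196041277 -0.005593021722298224 [[-2.42153118 -0.09672805]]
ticks L [[-88.52962933   0.13302341]
 [ 86.30150151  -0.15732915]
 [ -0.11951836 -70.18202595]]
[3.59031124e-01 6.30672424e-01 1.99399499e+00 3.36063533e-04
 5.16877508e-01 3.45735142e-01]
```

Centre error is (-2.4, -0.2) mm and yaw is -0.006 rad. That's inside tolerance, but I'll even the gap with one small push in +x from the near side.

Call:
carry_out([
  [85,[-0.12,0,0],[0,0,0]],
  [85,[-0.12,0,-0.5],[0,0,0]],
  [70,[-0.12,0,-0.9],[0,0,-0.17]],
  [70,[0.2,-0.4,-0.9],[0,0,-0.34]],
  [70,[0.5,-0.8,-0.9],[0,0,-0.51]],
  [70,[0.63,-0.98,-0.9],[0,0,-0.68]],
  [70,[0.63,-0.98,-0.9],[0,0,-0.75]],
  [70,[0.63,-0.98,-0.9],[0,0,-0.75]],
])

```text
t: 15.35
position: [399.3, 280.6, 115.3]
eef_rot: [0.377, 0.926, -0.0, -0.0]
contact_force: [-0.6, 0.1, 0.3]
finger_gap: 70.2
```

Call:
carry_out([
  [70,[0,0,0],[0,0,-0.17]],
  [70,[0,0,0],[0,0,-0.34]],
  [70,[0,0,0],[0,0,-0.51]],
  [70,[0,0,0],[0,0,-0.68]],
  [70,[0,0,0],[0,0,-0.75]],
  [70,[0,0,0],[0,0,-0.75]],
  [70,[0,0,0],[0,0,-0.75]],
])

```text
t: 16.23
position: [399.6, 280.6, 115.2]
eef_rot: [-0.005, 1.0, -0.0, -0.0]
contact_force: [-0.7, -0.2, 0.4]
finger_gap: 70.3
```

```bash
python3 -c "
from h import *
delta(L2W(-96,0,28),np.pi/2+.019);s=env.read_state();print(W2L(s['position']),s['position'],s['finger_gap'])"
```

```text
shift [-0.044 -0.     0.872] t 16.225
turn [-0.    -0.    -0.009]
[-1.00412320e+02  5.56505191e-02] [399.60474697 280.64792119 115.24837037] 70.2943179578918
```

Call:
carry_out([
  [70,[0,0,0.5],[0,0,-0.009]],
  [70,[0,0,0.86],[0,0,-0.009]],
  [70,[0,0,0.86],[0,0,-0.009]],
  [70,[-0.06,0,0.86],[0,0,-0.009]],
  [70,[-0.11,0,0.86],[0,0,-0.009]],
  [70,[-0.15,0,0.86],[0,0,-0.009]],
  [70,[-0.175,0,0.86],[0,0,-0.009]],
  [70,[-0.19,0,0.86],[0,0,-0.009]],
  [70,[-0.194,0,0.86],[0,0,-0.009]],
  [70,[-0.194,0,0.86],[0,0,-0.009]],
])

```text
t: 17.48
position: [418.4, 281.0, 29.2]
eef_rot: [-0.011, 1.0, -0.0, -0.0]
contact_force: [-5.1, -0.9, 3.8]
finger_gap: 69.7
```

```bash
python3 -c "
from h import *
s=env.read_state();print(W2L(s['position']),s['position'],s['contact_force'])
a=np.array(s['position'])"
```

```text
[-8.16080532e+01  3.12085363e-02] [418.40608365 280.98074318  29.21031165] [-5.09291499 -0.94381511  3.76933702]
```

Call:
carry_out([
  [70,[0.12,0,0],[0,0,0]],
  [70,[0.12,0,-0.5],[0,0,0]],
  [85,[0.0,0.2,-1.0],[0,0,0]],
  [85,[-0.4,0.6,-1.0],[0,0,-0.17]],
  [85,[-0.82,0.95,-1.0],[0,0,-0.34]],
  [85,[-0.82,1,-1.0],[0,0,-0.51]],
  [85,[-0.82,1,-1.0],[0,0,-0.68]],
  [85,[-0.82,1,-1.0],[0,0,-0.72]],
  [85,[-0.82,1,-1.0],[0,0,-0.72]],
])

```text
t: 18.6
position: [498.1, 383.2, 129.1]
eef_rot: [-0.378, 0.926, -0.0, 0.0]
contact_force: [0.0, 0.1, 0.1]
finger_gap: 85.5
```

```bash
python3 -c "
from h import *
delta(L2W(0,145,185),np.pi/2+.75+.019);s=env.read_state();print(W2L(s['position']),s['position'],s['finger_gap'])"
```

```text
shift [-0.304  0.322 -0.559] t 18.6
turn [-0.     0.     0.007]
[4.30006835e-02 1.00668952e+02] [498.13039791 383.1515992  129.10646369] 85.4709582947262
```

Call:
carry_out([
  [85,[-0.15,0.16,-0.3],[0,0,0.007]],
  [85,[-0.3,0.32,-0.56],[0,0,0.007]],
  [85,[-0.304,0.322,-0.56],[0,0,0.007]],
])

```text
t: 18.98
position: [498.3, 429.3, 187.3]
eef_rot: [-0.375, 0.927, 0.001, 0.002]
contact_force: [-0.2, -0.3, -0.4]
finger_gap: 84.9
```

```bash
python3 - <<'E'
from h import *
s=env.read_state();print(W2L(s['position']),s['position'])
c=env.calibration("wrist");p,d=env.grab_frame("wrist")
pickle.dump((c,p,d),open('pics/w6.pkl','wb'))
cv2.imwrite("pics/w6.png",cv2.resize(p,(800,500),interpolation=cv2.INTER_CUBIC))
E
```

```text
[  1.11706478 146.85509429] [498.32678425 429.34981069 187.25592403]
```

View pics/w6.png

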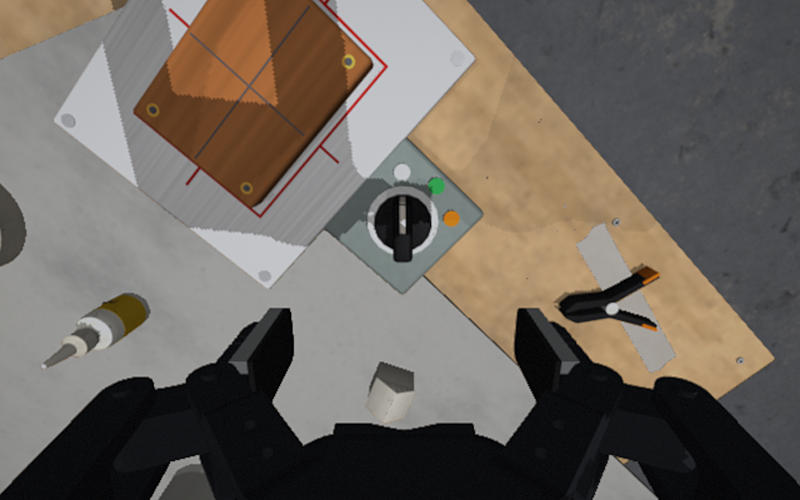

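The bar lies upright in the picture at u≈403, from (403,190) to (403,255), midway between the jaws and aligned with the tool's x. The blank's dots are at (152,110), (247,188) and (349,62).

```bash
python3 - <<'E'
from h import *
c,p,d=pickle.load(open('pics/w6.pkl','rb'))
blank(c,p,np.array([(152,110),(247,188),(349,62)])/1.25)
fitmark(c,p,M)
k=W2L(p2w(c,np.array([(403,192),(403,257)])/1.25,71));print('bar',k,k.mean(0),side(k[0],k[1]))
delta(L2W(0,145,44),np.pi/2+.75+.019)
E
```

```text
[[122.0, 87.5], [197.0, 150.0], [279.0, 49.0]] [[557.3, 243.9], [555.5, 323.8], [439.5, 321.6]]
dots L [[56.5, -39.7], [56.3, 40.2], [-59.7, 40.2]] centre [-1.6  0.3] rel yaw [-0.      0.0032]
mark [4.99885e+02 2.82264e+02 1.90000e-02] n 527 med 0.47702863493308456
bar [[-22.54435811 124.70637773]
 [ 11.8040012  156.70031878]] [ -5.37017845 140.70334825] 0.7499241059440059
shift [ 9.000e-03 -1.000e-03  1.418e+00] t 19.025
turn [-0.     0.002  0.   ]
```

The blank is at (-1.6, 0.3) mm with yaw about 0, so step 1 is met. Next is the selector: go down and grip.

Call:
carry_out([
  [50,[0.009,0,0.4],[0,0,0]],
  [50,[0.009,0,0.7],[0,0,0]],
  [50,[0.009,0,0.7],[0,0,0]],
  [50,[0.009,0,0.7],[0,0,0]],
])

```text
t: 19.52
position: [497.2, 426.5, 115.8]
eef_rot: [-0.375, 0.927, -0.0, 0.0]
contact_force: [0.3, 0.3, -0.4]
finger_gap: 50.2
```

Call:
carry_out([
  [50,[0,0,0.4],[0,0,0]],
  [50,[0,0,0.6],[0,0,0]],
  [50,[0,0,0.71],[0,0,0]],
  [50,[0,0,0.71],[0,0,0]],
])

```text
t: 20.02
position: [497.1, 426.6, 44.3]
eef_rot: [-0.375, 0.927, -0.0, -0.0]
contact_force: [-0.4, -0.7, -0.2]
finger_gap: 50.1
```

```bash
python3 -c "
from h import *
delta(L2W(0,145,44),np.pi/2+.75+.019);s=env.read_state();print(W2L(s['position']),s['contact_force'],s['finger_gap'])"
```

```text
shift [-0.007  0.005  0.003] t 20.025
turn [ 0. -0.  0.]
[ -0.20410908 144.15265804] [-0.36087119 -0.6986088  -0.16547255] 50.06074701705244
```

Call:
carry_out([
  [8,[-0.007,0.005,0],[0,0,0]],
  [8,[-0.007,0.005,0],[0,0,0]],
  [8,[-0.007,0.005,0],[0,0,0]],
  [8,[-0.007,0.005,0],[0,0,0]],
  [8,[-0.007,0.005,0],[0,0,0]],
], force=25)

```text
t: 20.65
position: [497.9, 427.7, 45.3]
eef_rot: [-0.375, 0.927, 0.0, 0.001]
contact_force: [2.0, -3.1, 5.6]
finger_gap: 13.9
```

```bash
python3 -c "
from h import *
delta(L2W(0,145,44),np.pi/2+.019);s=env.read_state();print(W2L(s['position']),s['contact_force'],s['torque'],s['finger_gap'])"
```

```text
shift [0.007 0.003 0.013] t 20.65
turn [0.    0.002 0.716]
[  0.70302541 145.23423878] [ 1.99059461 -3.06760163  5.64732224] [-0.42425391 -0.2156438  -0.01696927] 13.894911476315752
```

The bar is gripped (13.9 mm). I'll turn it clockwise by 0.75 rad, which is +0.716 units about the tool's z.

Call:
carry_out([
  [8,[0,0,0],[0,0,0.12]],
  [8,[0,0,0],[0,0,0.24]],
  [8,[0,0,0],[0,0,0.36]],
  [8,[0,0,0],[0,0,0.48]],
  [8,[0,0,0],[0,0,0.6]],
  [8,[0,0,0],[0,0,0.68]],
  [8,[0,0,0],[0,0,0.72]],
  [8,[0,0,0],[0,0,0.72]],
  [8,[0,0,0],[0,0,0.72]],
  [8,[0,0,0],[0,0,0.72]],
])

```text
t: 21.9
position: [498.0, 427.6, 45.3]
eef_rot: [-0.008, 1.0, 0.0, 0.001]
contact_force: [2.9, -3.1, 5.0]
finger_gap: 13.8
```

```bash
python3 -c "
from h import *
delta(L2W(0,145,44),np.pi/2+.019);s=env.read_state();print(W2L(s['position']),s['contact_force'],s['torque'],s['finger_gap'])"
```

```text
shift [ 0.008 -0.001  0.013] t 21.9
turn [ 0.001  0.001 -0.004]
[  0.78069603 145.0916601 ] [ 2.87279636 -3.12230375  5.00658747] [-0.61928759 -0.37230654 -0.04213665] 13.805683758003351
```

Call:
carry_out([
  [50,[0,0,0],[0,0,0]],
  [50,[0,0,0],[0,0,0]],
  [50,[0,0,0],[0,0,0]],
  [50,[0,0,0],[0,0,0]],
  [50,[0,0,-0.3],[0,0,0]],
  [50,[0,0,-0.7],[0,0,0]],
  [50,[0,0,-1.0],[0,0,0]],
  [50,[0,0,-1.0],[0,0,0]],
])

```text
t: 22.9
position: [498.4, 428.5, 146.9]
eef_rot: [-0.008, 1.0, 0.001, 0.002]
contact_force: [0.7, -0.7, -0.8]
finger_gap: 50.4
```

Call:
carry_out([
  [85,[-0.3,-0.3,-0.3],[0,0,0]],
  [85,[-0.65,-0.6,-0.6],[0,0,0]],
  [85,[-0.65,-0.6,-0.6],[0,0,0]],
  [85,[-0.65,-0.6,-0.6],[0,0,0]],
])

```text
t: 23.4
position: [562.4, 368.2, 203.1]
eef_rot: [-0.007, 1.0, -0.0, -0.001]
contact_force: [-0.1, -0.3, 0.0]
finger_gap: 84.9
```

```bash
python3 - <<'E'
from h import *
s=env.read_state();print(W2L(s['position']),s['position'],s['contact_force'])
c=env.calibration("wrist");p,d=env.grab_frame("wrist")
pickle.dump((c,p,d),open('pics/w7.pkl','wb'));fitmark(c,p,M)
cv2.imwrite("pics/w7.png",cv2.resize(p,(800,500),interpolation=cv2.INTER_CUBIC))
E
```

```text
[64.01514321 84.50583657] [562.39807454 368.20679827 203.10349928] [-0.11573037 -0.26836707  0.00145253]
mark [4.99794e+02 2.82607e+02 1.90000e-02] n 709 med 0.4598157005991226
```

View pics/w7.png

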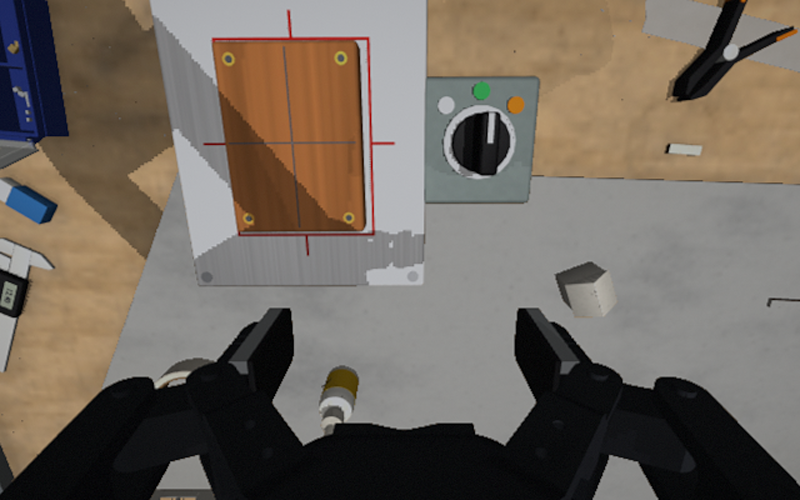

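The blank is inside the outline (dots at (228,58), (341,58), (349,218), (249,218)), and the pointer line from (491,112) to (490,142) looks along -x at the green dot. One numeric check, then hand in.

```bash
python3 - <<'E'
from h import *
c,p,d=pickle.load(open('pics/w7.pkl','rb'))
blank(c,p,np.array([(249,218),(349,218),(341,58)])/1.25)
k=W2L(p2w(c,np.array([(490,142),(491.5,112)])/1.25,71));e=k[1]-k[0]
v=.75-np.arctan2(-e[1],-e[0]);print('pointer',k,'v',v)
E
```

```text
[[198.0, 174.0], [278.5, 174.0], [272.0, 46.0]] [[557.1, 243.6], [556.0, 323.8], [439.9, 321.2]]
dots L [[56.4, -40.0], [56.7, 40.3], [-59.4, 39.8]] centre [-1.5 -0.1] rel yaw [ 0.0038 -0.0042]
pointer [[ -1.53020179 145.18228513]
 [-21.3831596  145.00517126]] v 0.7410789529661874
```

```bash
python3 -c "
from bench import env
print(env.hand_in())"
```

```text
the job is handed in; nothing more can be done
None
```

The blank now lies centred and square in the red outline, and the selector is on the green dot. I handed the job in after about 23.5 s of the 72 s allowed; hand-in reports no verdict.

- **Blank:** I used the two open fingers as a straight edge and pushed from -x, +y, -y, then -x again. The last wrist picture puts its centre 1.5 mm off the mark along x and 0.1 mm along y, with the sides within 0.005 rad of square. The limits are 6 mm and 0.06 rad. The gaps at the two ends therefore differ by about 3 mm (roughly 3.5 and 6.5 mm).
- **Selector:** I gripped the bar, turned it about 0.75 rad clockwise and let go. The picture gives 0.74 rad, against 0.75 for the green dot.
- **Rest of the bench:** The arm is raised clear and touches nothing. I planned the paths to miss the other four things and the forces showed no unexpected contact, but I did not measure their positions again.

**Checks that disagreed:** After the first push, the centre read from the dots and from the crossing lines differed by about 2 mm. The blank's edge sided with the dots, so I used those. After that the picture readings and finger positions agreed to about 1 mm.

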